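# Lock a battery pack into its charging dock

### The job

Get the tool-battery charging dock ready on this sale table: first take the chunk of white packing foam out of the dock and put it in the empty cardboard carton, then push the battery pack along the dock until it is fully home against the end stop, and swing the red locking lever all the way across behind it to lock it in. Leave the two loose spice jars standing where they are.

Things in the scene. Friction and masses are not known exactly. Their poses are not given: they have to be found in the camera images.
- dock: Grey charging dock fixed to the table; base plate 160 mm (x) by 415 mm (y: -235 to +180 mm), 6 mm thick; origin on the table, mid-lane. The pack slides along the dock's +y on the smooth plate. Two straight guides, 104 mm apart, 20 mm thick, tops 31 mm above the table, run from y = -30 to 120 mm. End stop: face of a black housing at y = 120 mm, top 64 mm above the table.
- dock_mouth (a point): Mid-lane on the plate's top where the straight guides begin (dock y = -30 mm). From here yellow flared lead-ins, as high as the guides, widen the lane to about 150 mm at dock y = -70 mm. A small rest for the lever's end stands on the -x guide (dock x = -62, y = 4 mm), top 45 mm above the table. Axes as the dock's.
- dock_seat (a point): Where the origin of the battery pack lies when it is fully home: on the plate's top, 60 mm before the end stop, middle of the lane. Axes as the dock's.
- pack: Battery pack, black with an orange band, a loose block 100 mm (x) by 120 mm (y) by 60 mm (z), 0.5 to 0.9 kg; origin at the centre of its underside. It starts on the plate before the lead-ins, its +y roughly along the dock's +y. Too wide to grasp: push it on its -y face (above z = 31 mm to clear the guides).
- foam: Chunk of stiff white packing foam lying in the dock between the guides, 70 mm (x) by 45 mm (y) by 60 mm (z), about 30 g; stepped: 60 mm high from x = -35 to 15 mm, 38 mm high from there to x = 35 mm. Origin at the centre of its underside; its x lies roughly along the dock's lane.
- foam_top (a point): Centre of the top of the foam's high part, 60 mm above its underside; grip across the foam's y (45 mm wide) from above.
- foam_center (a point): Middle of the foam chunk, 30 mm above its underside.
- carton: Empty open cardboard carton, fixed, 220 mm (x) by 160 mm (y) by 90 mm high, walls and floor 5 mm; origin at the centre of its underside. It stands to the left or right of the dock.
- carton_in (a point): Centre of the carton's inner floor; axes as the carton's.
- lever (a joint): Angle of the red locking lever about its vertical hinge, rad: 0 = locked, arm straight across the lane behind the pack (its stop); 1.8 to 2.3 at the start = open, swung back and out beside the lane. It grows counterclockwise seen from above, and stays where it is left (about 0.08 N m of friction).
- lever_hinge (a point): Point on the lever's hinge axis, on top of the dock's +x guide (dock x = 62, y = -11 mm), at the underside of the arm, 34 mm above the table. In this point's frame the arm runs along -x; the arm is 14 mm wide, 12 mm thick, 135 mm long.
- lever_handle (a point): On the axis of the lever's upright round red handle (18 mm diameter), 125 mm from the hinge axis, at a height to grip, 89 mm above the table; the handle runs from 46 to 106 mm above the table.
- spice_tray: White tray full of spice jars, fixed bystander, 200 mm (x) by 150 mm (y), jars 98 mm high; origin at the centre of its underside. Stands on the other side of the dock from the carton.
- red_jar: Loose spice jar with a red cap, 46 mm diameter, 95 mm high; origin at the centre of its underside. Bystander.
- green_jar: Loose spice jar with a green cap, 46 mm diameter, 95 mm high; origin at the centre of its underside. Bystander.
Things that resemble listed ones, but are neither listed nor needed, are in the scene too. Of the things like the pack, leave any that is blue or yellow; of the rest the larger one is meant.

How it is judged:
On the way, in this order (a step that is already met when the one before it is completed fails the run):
1. the foam chunk is in the carton (x of foam_center in the frame of carton_in between -0.105 and 0.105 m and y of foam_center in the frame of carton_in between -0.075 and 0.075 m and z of foam_center in the frame of carton_in between 0 and 0.065 m), for 0.2 s.
2. the battery pack is fully home and the lever is across behind it (y of pack in the frame of dock_seat between -0.005 and 0.004 m and x of pack in the frame of dock_seat between -0.006 and 0.006 m and z of pack in the frame of dock_seat between -0.004 and 0.004 m and angle between the y axis of pack and the y axis of dock_seat, either way round below 0.06 rad and angle between pack's own z axis and vertical below 0.05 rad and value of joint lever below 0.08 rad), for 0.2 s.
At the end, for the whole second after the job is handed in: The foam chunk rests inside the carton (its middle within the walls and less than 65 mm above the carton's floor); the battery pack lies flat in the dock within 5 mm of fully home and square in the lane; the lever is within 0.08 rad of its locked stop; everything at rest (all of step 1 and all of step 2 and linear speed of foam below 0.02 m/s and linear speed of pack below 0.01 m/s); the robot touches nothing.
It fails at once if a loose spice jar is moved more than 30 mm or tipped (distance of any of red_jar, green_jar from where it was at the start of the episode above 0.03 m or angle between any of red_jar, green_jar's own z axis and vertical above 0.5 rad).
It also fails if it takes over 72 s, if anything falls off the work surface, if the arm or the gripper's body presses on something with over 40 N, if the wrist force passes 120 N, or if a joint passes its speed limit or range.

### The arm

A 7-joint arm with a two-finger parallel gripper is mounted at the origin on the work surface. World frame = base frame: x ahead of the robot, y to its left, z up, the work surface at z = 0. Lengths are in m, angles in rad, forces in N, time in s.
With the tool pointing down it reaches from about 0.4 to 0.85 m from the base axis. Payload 4.5 kg.
Tool frame: the origin (TCP) lies midway between the tips of the shut fingers; the grasp point (between the pads) lies 19 mm behind it; z points along the fingers, y is the line along which they close (so a half turn about z gives the same grasp; the last joint's range is limited). The gripper opens to 88 mm and grips with 3 to 60 N. Pads are 18 mm wide; open, the fingers measure 123 mm over their backs; the gripper's body (75 mm by 187 mm) begins 45 mm behind the grasp point.
Start: joints at [1.151, 0.689, -0.195, 1.565, 0.157, 0.902, -0.215], TCP at [0.274, -0.562, 0.239] pointing down, gripper open.
Joint ranges: [-3.01, 3.01], [-0.46, 2.08], [-1.47, 1.51], [0.13, 2.56], [-1, 4.14], [0.04, 2.09], [-2.66, 2.66]. Speed limits (rad/s): [2.57, 2.57, 3.14, 3.14, 3.14, 3.14, 3.14].

### API

Orientations are given as a unit quaternion [x, y, z, w].
In Python, from plant import sensors, eyes, finish_job gives the robot as it stands.
- The arm moves only by the tool send_rows, never from a script. Its argument "rows" is text: rows parted by semicolons, each of 4 numbers parted by spaces: the shift along the tool's x, y, z normalised to -1 to 1, where 1 is 30 cm, then the turn about the tool's z normalised to -1 to 1, where 1 is 2 pi rad. A call has 1 to 10 rows; each row is the pose to reach, as a shift and turn from the pose commanded when the call began, along the tool's axes at that moment, turning the shorter way round; what a row does not reach only later rows make up. A row lasts 1/12 s, in which the tool goes at most 41.7 mm and 7.16 degrees, less where a joint would pass 70% of its speed; a pose out of reach is approached as far as the arm can. A call with a number of a shift or a turn outside -1 to 1 is refused whole. A call with a gripper value outside its range is refused whole. "jaw" is the closure, from -1 (fully open) to 1 (shut), set as the call begins (left out, the last holds). The fingers move at their own pace and stop on an object; "force" is the grip in N (left out, the last holds). Time passes only in rows, so rows that repeat a pose let the fingers close. It gives the time, the measured TCP pose, the force, the opening and the grip force at its end, in the units of the state.
- sensors.get_state(): the state, without advancing time (a new reading comes with each control period).
- eyes.snapshot(name): name is "side" or "top" or "wrist"; returns (picture, depth): 400x640x3 uint8, red, green, blue; 400x640 float32, m along the optical axis (not along the pixel's ray), 0 where there is no reading.
- eyes.calibration(name): a dict with "fov_y" (degrees; the focal length in pixels is half the picture's height over the tangent of half this angle, whatever the lens; pixels are square), "cx", "cy" (the principal point, pixels), "world_from_camera" (4x4, takes a point from camera to world coordinates). Camera axes: x right, y down, z forward; pixel columns grow to the right and rows downward; lengths in m; the calibration is good to about 2 mm. A picture is of the moment at which its call begins: read the wrist's pose just before it. calibration takes no time and is no camera call; for the wrist camera it gives the pose at the moment of the call.
- finish_job(): hands the job in; it is judged then, once.
The state is a dict: "clock": time; "q": joint angles; "qd": joint speeds; "joint_torque": joint torques, N m; "tool_pos": TCP position; "eef_rot": TCP orientation; "contact_force": force on the tool from outside, world axes, zero at the start; "moment": the same for the moment, N m; "opening": opening from 0.0 (shut) to 1.0 (fully open); "finger_force": force on a finger pad.
Only numpy, scipy, OpenCV 4.12 (cv2) and the standard library are available. Lean on these libraries where they do the work, as an engineer would, in place of code of your own. Each camera call takes 0.05 s, during which the arm holds its last target. There are 200 camera calls.

## Working session

There is one attempt and no reset: what is moved stays moved. The work goes in short steps, Python scripts to look and compute and a tool call to move; the robot and the scene stay as the last step left them, time stands still between calls to the robot, and variables do not carry over. Pictures are saved under pics/ and viewed, at most 10 in all, crops included, and the job is handed in when it is done.

Besides the shell and the picture viewer there is one more tool, called as a command line: name --argument value ..., lists and objects as JSON in quotes. send_rows: Moves the arm, as the interface text tells. Scaled input: -1 to 1 covers 30 cm each way for a shift and 2 pi rad each way for a turn. Its arguments: {"type":"object","properties":{"rows":{"type":"string"},"jaw":{"type":"number"},"force":{"type":"number"}},"required":["rows"]}

```bash
ls; mkdir -p pics
cat > h.py <<'E'
import numpy as np, cv2
from plant import sensors, eyes
def ray(n,C,u,v):
    T=np.array(C["world_from_camera"]); f=200/np.tan(np.radians(C["fov_y"])/2)
    return T[:3,3], T[:3,:3]@np.array([(u-C["cx"])/f,(v-C["cy"])/f,1.0])
def plane(C,u,v,z):
    o,d=ray(0,C,u,v); return o+d*(z-o[2])/d[2]
def pts(C,D):
    T=np.array(C["world_from_camera"]); f=200/np.tan(np.radians(C["fov_y"])/2)
    v,u=np.mgrid[0:400,0:640]
    P=np.stack([(u-C["cx"])/f*D,(v-C["cy"])/f*D,D],-1)
    return P@T[:3,:3].T+T[:3,3]
E
python3 - <<'E'
from h import *
for n in("top","side"):
    C=eyes.calibration(n);p,D=eyes.snapshot(n);cv2.imwrite(f"pics/{n}1.png",p[:,:,::-1]);np.savez(f"{n}1.npz",p=p,D=D)
    print(n,C,(D>0).mean())
print(sensors.get_state())
E
```

```text
pics
top {'fov_y': 49.06283239770244, 'cx': 309.90345911594767, 'cy': 202.8769790623018, 'world_from_camera': array([[ 0.01403214, -0.99814457,  0.05924962,  0.47553895],
       [-0.99950487, -0.01567085, -0.02728427,  0.012816  ],
       [ 0.02816214, -0.05883743, -0.99787026,  1.12557778],
       [ 0.        ,  0.        ,  0.        ,  1.        ]])} 0.99611328125
side {'fov_y': 48.6223873669128, 'cx': 318.2154548749379, 'cy': 195.43594620094547, 'world_from_camera': array([[-0.84467221, -0.31367878,  0.43374472,  0.05022364],
       [-0.53511336,  0.47437112, -0.69901769,  0.83835777],
       [ 0.01351105, -0.82254341, -0.56854181,  0.76525856],
       [ 0.        ,  0.        ,  0.        ,  1.        ]])} 0.99585546875
{'clock': 0.1, 'q': array([ 1.15081927,  0.68988558, -0.19449406,  1.56622319,  0.15732002,
        0.90250927, -0.21511722]), 'qd': array([-0.00175782, -0.00164078,  0.00063952, -0.0028779 , -0.00069948,
       -0.00130073, -0.00121695]), 'joint_torque': array([-2.63769063e-03, -5.28493953e+01, -1.27140820e+00, -1.53835863e+01,
       -5.26253390e-02,  1.92786349e-03,  4.03309070e-05]), 'tool_pos': array([ 0.2736743 , -0.56127241,  0.23800314]), 'eef_rot': array([ 9.74365150e-01,  2.24970857e-01, -2.57838573e-04, -7.75566093e-04]), 'contact_force': array([-0.00495012,  0.25450337,  0.16963636]), 'moment': array([ 0.03790458,  0.04966178, -0.0223141 ]), 'finger_force': 0.0, 'opening': 1.001280200431924}
```

View pics/top1.png

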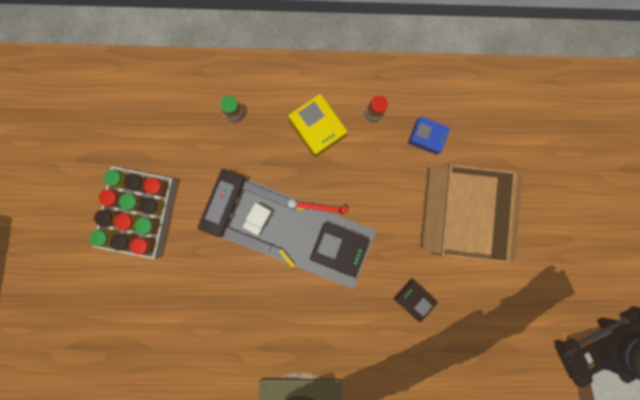

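View pics/side1.png

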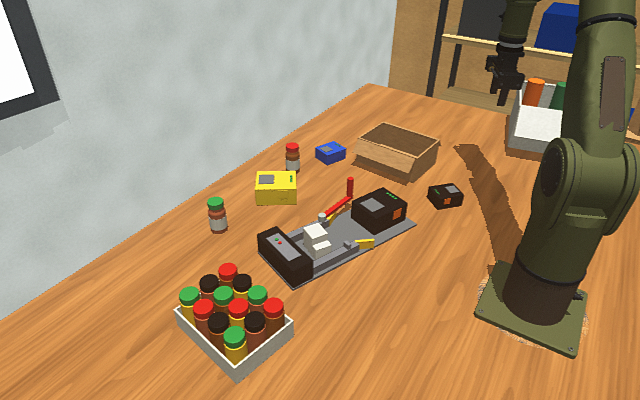

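Top view: the pack candidates are the black one in the dock at (341,249), a smaller black one at (416,300), yellow at (318,124) and blue at (430,135). I choose the black one at (341,249), the larger non-blue, non-yellow one. The foam is at (257,219), the only white chunk in the lane. The lever runs from (293,204) to its handle at (344,209). The carton is at (472,213), the jars at (230,104) and (378,104), and the tray at (135,212). The side view agrees.

Run:
```python
from h import *
z=np.load("top1.npz");p,D=z["p"],z["D"];C=eyes.calibration("top");P=pts(C,D)
print("table z",[np.round(P[v,u],3) for u,v in((500,350),(150,320),(400,60))])
S=lambda a:np.round(a,4)
roi=np.zeros((400,640),bool);roi[150:300,190:400]=1
def rect(m,name,zz=None):
    X=P[m]; 
    r=cv2.minAreaRect(X[:,:2].astype(np.float32));print(name,m.sum(),"c",S(r[0]),"size",S(r[1]),"ang",round(r[2],2),"z",S(np.percentile(X[:,2],[5,50,95])))
h=P[:,:,2]
def big(m):
    n,l,s,c=cv2.connectedComponentsWithStats(m.astype(np.uint8));return l==1+np.argmax(s[1:,4])
hsv=cv2.cvtColor(p,cv2.COLOR_RGB2HSV)
rect(big(roi&(hsv[:,:,1]<60)&(h<0.02)|roi&(h>0.003)&(hsv[:,:,1]<90)),"dockall")
L=np.zeros_like(roi);L[160:245,190:245]=1
rect(big(L&(h>0.055)),"housing")
R=np.zeros_like(roi);R[215:285,300:380]=1
rect(big(R&(h>0.05)&(h<.08)),"pack")
F=np.zeros_like(roi);F[195:242,236:280]=1
w=F&(hsv[:,:,2]>150)&(hsv[:,:,1]<70)
rect(big(w),"foam all");rect(big(w&(h>0.058)),"foam high");rect(big(w&(h>0.035)&(h<.055)),"foam low")
g=roi&(h>0.026)&(h<0.036)&(hsv[:,:,1]<80); print("guides");rect(big(g),"guide")
red=roi&((hsv[:,:,0]<6)|(hsv[:,:,0]>174))&(hsv[:,:,1]>150)
red&=P[:,:,0]>0;rect(big(red),"lever")
rect(big(red&(h>.085)),"handle top")
K=np.zeros_like(roi);K[150:275,410:530]=1
rect(big(K&(h>.08)),"carton rim")
for n,a in(("green",(90,130,210,255)),("red",(90,130,360,400))):
    m=np.zeros_like(roi);m[a[0]:a[1],a[2]:a[3]]=1;rect(big(m&(h>.08)),n)
b=np.zeros((200,260,3),np.uint8);cv2.imwrite("pics/crop1.png",cv2.resize(p[150:300,190:390,::-1],(800,600),interpolation=cv2.INTER_CUBIC))
```

```text
table z [array([ 0.173, -0.509, -0.001]), array([0.242, 0.379, 0.   ]), array([ 0.924, -0.251, -0.   ])]
dockall 10056 c [0.4734 0.0334] size [0.4118 0.1609] ang 69.24 z [0.0026 0.0269 0.0674]
housing 1646 c [0.5079 0.1233] size [0.2294 0.1601] ang 69.05 z [0.0596 0.0634 0.0671]
pack 2055 c [ 0.4274 -0.0897] size [0.1201 0.1017] ang 69.45 z [0.0619 0.0656 0.069 ]
foam all 554 c [0.4792 0.0863] size [0.1304 0.0745] ang 59.56 z [0.0382 0.0638 0.0681]
foam high 384 c [0.4887 0.0762] size [0.1237 0.0494] ang 61.09 z [0.0613 0.0649 0.0682]
foam low 142 c [0.477  0.1275] size [0.0454 0.0198] ang 64.36 z [0.0388 0.0428 0.0463]
guides
guide 376 c [0.5631 0.0931] size [0.1263 0.0212] ang 69.52 z [0.0269 0.03   0.0336]
lever 243 c [ 0.5107 -0.0431] size [0.066  0.1144] ang 2.2 z [0.0422 0.0454 0.1062]
handle top 40 c [ 0.5229 -0.0928] size [0.014  0.0142] ang 3.7 z [0.0998 0.1057 0.1074]
carton rim 1665 c [ 0.5362 -0.253 ] size [0.5175 0.2202] ang 84.47 z [0.0812 0.0881 0.0924]
green 260 c [0.6374 0.095 ] size [0.3607 0.0411] ang 33.4 z [0.0852 0.0935 0.097 ]
red 253 c [ 0.7798 -0.1769] size [0.0392 0.0411] ang 44.84 z [0.0868 0.0943 0.0972]
```

View pics/crop1.png

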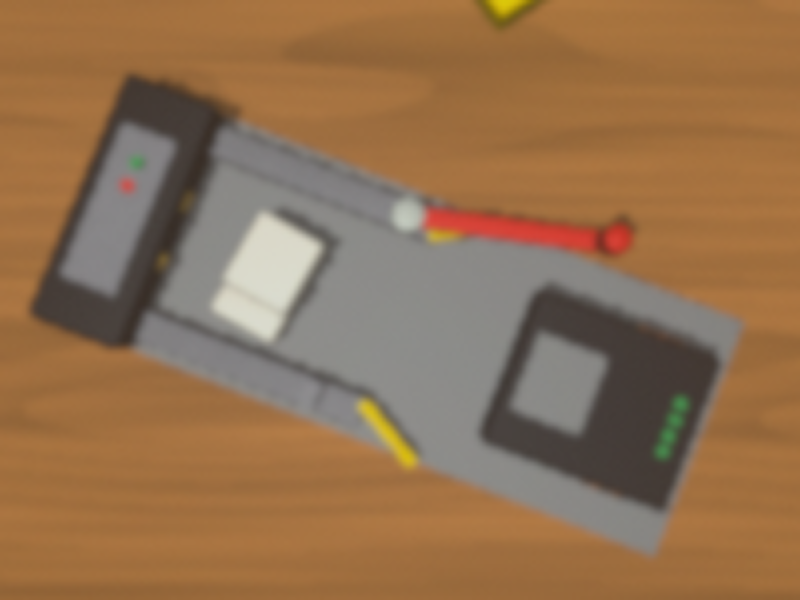

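The close crop confirms the choice: black pack with LEDs on the plate at crop (600,400). The foam's high part is at (273,250) with its low step at (250,310), so its long axis lies across the lane. The hinge is at (408,213) and the handle at (617,238). Next I measure foam, carton and housing in dock axes, from both views.

```bash
cat >> h.py <<'E'
O=np.array([.4831,.0591]);TH=np.radians(69.3)
Y=np.array([np.cos(TH),np.sin(TH)]);X=np.array([Y[1],-Y[0]])
def dock(P): return np.stack([(P[...,:2]-O)@X,(P[...,:2]-O)@Y,P[...,2]],-1)
def undock(x,y): return O+x*X+y*Y
E
python3 - <<'E'
from h import *
S=lambda a:np.round(a,4)
for n in("top","side"):
    z=np.load(n+"1.npz");p,D=z["p"],z["D"];C=eyes.calibration(n);P=pts(C,D);Q=dock(P)
    hsv=cv2.cvtColor(p,cv2.COLOR_RGB2HSV)
    def stat(m,nm,ref=Q):
        m=m&(cv2.erode(m.astype(np.uint8),np.ones((1,1)))>0);A=ref[m]
        r=cv2.minAreaRect(A[:,:2].astype(np.float32)) if len(A)>4 else None
        print(n,nm,m.sum(),S(np.percentile(A,[2,50,98],axis=0)).tolist(),r and (S(r[0]),S(r[1]),round(r[2],1)))
    x,y,h=Q[...,0],Q[...,1],Q[...,2]
    w=(abs(x)<.05)&(y>0)&(y<.11)&(hsv[...,1]<70)&(hsv[...,2]>120)
    stat(w&(h>.059)&(h<.072),"foam high");stat(w&(h>.036)&(h<.05),"foam low")
    stat((abs(x)<.08)&(y>.1)&(y<.2)&(h>.058)&(h<.07),"housing")
    stat((abs(x)<.09)&(y>-.25)&(y<-.08)&(h>.06)&(h<.072),"pack")
    stat((x>.04)&(x<.09)&(y>0)&(y<.115)&(h>.025)&(h<.036),"guide+")
    stat((x<-.04)&(x>-.09)&(y>0.02)&(y<.115)&(h>.025)&(h<.036),"guide-")
    stat((x>.03)&(x<.085)&(y>-.05)&(y<.02)&(h>.035)&(h<.09),"hinge")
    stat((x>.05)&(y>-.2)&(y<.0)&(x<.13)&(h>.095)&(h<.12),"handle")
    W=P;a=(W[...,0]>.32)&(W[...,0]<.68)&(W[...,1]<-.2)&(W[...,1]>-.55)
    stat(a&(h>.086)&(h<.097),"carton rim",P)
    for nm,c in(("green",(.70,.19)),("red",(.78,-.177))):
        stat((np.hypot(W[...,0]-c[0],W[...,1]-c[1])<.06 if nm=="red" else (W[...,0]>.6)&(W[...,1]>.08)&(W[...,1]<.3))&(h>.085)&(h<.1),nm,P)
E
```

```text
top foam high 382 [[-0.0192, 0.0347, 0.0603], [0.0051, 0.0566, 0.0649], [0.029, 0.0787, 0.0687]] (array([0.0051, 0.0569]), array([0.0449, 0.0497]), 82.3)
top foam low 150 [[-0.0396, 0.0346, 0.0378], [-0.0293, 0.0598, 0.0428], [0.0031, 0.083, 0.0474]] (array([-0.0097,  0.0589]), array([0.0453, 0.0602]), 82.3)
top housing 1602 [[-0.0754, 0.124, 0.059], [0.0001, 0.1523, 0.0634], [0.0765, 0.1812, 0.0678]] (array([0.0006, 0.1528]), array([0.1589, 0.0603]), 0.1)
top pack 2028 [[-0.0471, -0.2155, 0.0614], [0.0004, -0.1582, 0.0656], [0.0485, -0.1014, 0.0699]] (array([ 0.0182, -0.1587]), array([0.1352, 0.1198]), 0.1)
top guide+ 355 [[0.0529, 0.0047, 0.0264], [0.0626, 0.0589, 0.0299], [0.0721, 0.1127, 0.034]] (array([0.0626, 0.0576]), array([0.1147, 0.02  ]), 89.9)
top guide- 305 [[-0.0707, 0.0219, 0.0262], [-0.0612, 0.0675, 0.0298], [-0.0515, 0.113, 0.0335]] (array([-0.0612,  0.0675]), array([0.095 , 0.0199]), 89.7)
top hinge 140 [[0.0538, -0.0489, 0.0404], [0.0663, -0.0207, 0.0466], [0.0767, 0.001, 0.0513]] (array([ 0.0677, -0.0241]), array([0.0201, 0.0544]), 18.5)
top handle 47 [[0.0837, -0
[... 1592 characters left out ...]
0.0747, 0.0035, 0.0519]] (array([ 0.0679, -0.0219]), array([0.0214, 0.0571]), 19.7)
side handle 34 [[0.0827, -0.1347, 0.0964], [0.0899, -0.1265, 0.1045], [0.0991, -0.1209, 0.1085]] (array([ 0.0917, -0.1271]), array([0.0165, 0.0139]), 17.4)
side carton rim 495 [[0.4078, -0.5067, 0.0862], [0.5154, -0.377, 0.0898], [0.6319, -0.3216, 0.0933]] (array([ 0.5211, -0.4126]), array([0.1878, 0.2238]), 84.1)
side green 469 [[0.7522, 0.0873, 0.0854], [1.4416, 0.1901, 0.0939], [1.449, 0.2929, 0.0996]] (array([1.1122, 0.1437]), array([0.7076, 0.216 ]), 7.8)
side red 98 [[0.7592, -0.1933, 0.0859], [0.7753, -0.1698, 0.0952], [0.797, -0.1546, 0.0983]] (array([ 0.7779, -0.174 ]), array([0.0383, 0.0407]), 13.1)
```

```bash
sed -i 's/^O=.*/O=np.array([.4842,.0619]);TH=np.radians(69.3)/' h.py
cat >> h.py <<'E'
from scipy.spatial.transform import Rotation as R
def go(x,y,z,ang=None):
    """shift+turn (normalised) from the present pose to world x,y,z with tool y at world angle ang (deg)"""
    s=sensors.get_state();r=R.from_quat(s["eef_rot"]);d=r.inv().apply(np.array([x,y,z])-s["tool_pos"])
    t=0
    if ang is not None:
        yv=r.as_matrix()[:,1];c=np.degrees(np.arctan2(yv[1],yv[0]));t=-((ang-c+180)%360-180)
    print("t",round(s["clock"],2),"shift",np.round(d/.3,3),"turn",round(t/360,4),"rows",round(max(np.linalg.norm(d)/.0417,abs(t)/7.16),1),"F",np.round(s["contact_force"],1))
E
python3 -c "
from h import *
print(undock(.005,.054));go(*undock(.005,.054),.2,61.6)"
```

```text
[0.50796486 0.1106466 ]
t 0.1 shift [ 1.684 -1.67   0.129] turn -0.3489 rows 17.5 F [-0.   0.3  0.2]
```

send_rows --rows "0.9 -0.9 0 -0.195;0.9 -0.9 0 -0.195;0.9 -0.9 0 -0.195;0.9 -0.9 0 -0.195;0.9 -0.9 0 -0.195;0.9 -0.9 0 -0.195;0.9 -0.9 0 -0.195;0.9 -0.9 0 -0.195;0.9 -0.9 0 -0.195;0.9 -0.9 0 -0.195" --jaw -0.5 --force 15

```text
clock: 0.93
tool_pos: [0.401, -0.1932, 0.2393]
eef_rot: [0.661, 0.75, 0.002, -0.0]
contact_force: [1.4, 1.2, -0.2]
opening: 0.749
finger_force: 0.0
```

```bash
python3 -c "
from h import *
go(*undock(.005,.054),.2,61.6);print(sensors.get_state()['tool_pos'],sensors.get_state()['q'])"
```

```text
t 0.93 shift [0.96  0.48  0.136] turn -0.1512 rows 7.8 F [ 1.4  1.2 -0.2]
[ 0.4010089  -0.19320334  0.23932511] [ 0.71065161  0.49880106 -0.54153679  2.07300449  0.40175337  0.66965792
  0.02905949]
```

send_rows --rows "0.96 0.48 0.13 -0.151;0.96 0.48 0.13 -0.151;0.96 0.48 0.13 -0.151;0.96 0.48 0.13 -0.151;0.96 0.48 0.13 -0.151;0.96 0.48 0.13 -0.151;0.96 0.48 0.13 -0.151;0.96 0.48 0.13 -0.151;0.96 0.48 0.13 -0.151;0.96 0.48 0.13 -0.151"

```text
clock: 1.77
tool_pos: [0.5102, 0.1032, 0.1992]
eef_rot: [0.253, 0.968, 0.0, -0.001]
contact_force: [-0.6, -0.5, -0.4]
opening: 0.75
finger_force: 0.0
```

Run:
```python
from h import *
go(*undock(.005,.054),.2,61.6)
C=eyes.calibration("wrist");p,D=eyes.snapshot("wrist");cv2.imwrite("pics/w1.png",p[:,:,::-1])
P=pts(C,D);Q=dock(P);hsv=cv2.cvtColor(p,cv2.COLOR_RGB2HSV);x,y,h=Q[...,0],Q[...,1],Q[...,2]
w=(abs(x)<.05)&(y>0)&(y<.11)&(hsv[...,1]<70)&(hsv[...,2]>120)&(h>.055)&(h<.075)
A=Q[w];print(w.sum());
if len(A)>5: print(cv2.minAreaRect(A[:,:2].astype(np.float32)),np.percentile(A,[2,50,98],axis=0))
go(*undock(.005,.054),.2,61.6)
```

```text
t 1.77 shift [ 0.019  0.018 -0.003] turn -0.0024 rows 0.2 F [-0.6 -0.5 -0.4]
2926
((0.005279254168272018, 0.054755233228206635), (0.04502664506435394, 0.05016496405005455), 83.01558685302734) [[-0.01969634  0.03299475  0.06315234]
 [ 0.0036376   0.05513577  0.06655739]
 [ 0.02880521  0.0770259   0.06803633]]
t 1.82 shift [ 0.021  0.025 -0.003] turn -0.0029 rows 0.2 F [-0.5  0.   0.1]
```

View pics/w1.png

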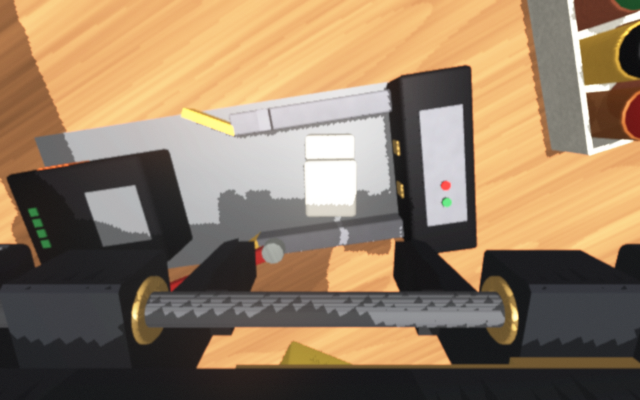

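Wrist view: the foam sits at (330,180) with its long side upright in the picture and the housing at (435,160). It agrees with the top and side measurements within 1 mm, top at 66 mm. Descending.

send_rows --rows "0.021 0.026 0 -0.005;0.021 0.026 0.2 -0.005;0.021 0.026 0.4 -0.005;0.021 0.026 0.5 -0.005;0.021 0.026 0.56 -0.005;0.021 0.026 0.56 -0.005;0.021 0.026 0.56 -0.005"

```text
clock: 2.4
tool_pos: [0.5072, 0.1098, 0.0308]
eef_rot: [0.239, 0.971, -0.002, -0.002]
contact_force: [0.6, 0.4, -0.1]
opening: 0.749
finger_force: 0.0
```

send_rows --rows "0 0 0 0;0 0 0 0;0 0 0 0;0 0 0 0;0 0 0 0;0 0 0 0" --jaw 1 --force 15

```text
clock: 2.9
tool_pos: [0.5102, 0.1112, 0.034]
eef_rot: [0.239, 0.971, 0.001, 0.002]
contact_force: [-0.9, -0.4, 9.3]
opening: 0.508
finger_force: 15.0
```

```bash
python3 -c "
from h import *
s=sensors.get_state();print(s['tool_pos'],s['opening']*88,s['finger_force']);go(.52,-.415,.22,-5.5)"
```

```text
[0.51021079 0.11123005 0.03404922] 44.686549879171324 15.000714077032171
t 2.9 shift [-0.846 -1.537 -0.621] turn 0.1884 rows 13.4 F [-0.9 -0.4  9.3]
```

send_rows --rows "0 0 -0.15 0;0 0 -0.3 0;0 0 -0.45 0;-0.1 -0.1 -0.6 0.02;-0.45 -0.8 -0.62 0.12;-0.45 -0.8 -0.62 0.12;-0.45 -0.8 -0.62 0.12;-0.45 -0.8 -0.62 0.12;-0.45 -0.8 -0.62 0.12;-0.45 -0.8 -0.62 0.12"

```text
clock: 3.73
tool_pos: [0.5166, -0.1637, 0.2193]
eef_rot: [0.582, 0.813, 0.0, 0.001]
contact_force: [0.8, 0.6, 0.0]
opening: 0.508
finger_force: 15.0
```

```bash
python3 -c "
from h import *
s=sensors.get_state();print(s['tool_pos'],s['opening']*88,s['finger_force']);go(.52,-.413,.2,-5.5)"
```

```text
[ 0.51660645 -0.16370086  0.21928613] 44.66944997142694 15.002952827489935
t 3.73 shift [-0.79  -0.258  0.065] turn 0.0677 rows 6.0 F [0.8 0.6 0. ]
```

send_rows --rows "-0.79 -0.26 0.065 0.068;-0.79 -0.26 0.065 0.068;-0.79 -0.26 0.065 0.068;-0.79 -0.26 0.065 0.068;-0.79 -0.26 0.065 0.068;-0.79 -0.26 0.065 0.068;-0.79 -0.26 0.065 0.068;-0.79 -0.26 0.065 0.068;-0.79 -0.26 0.065 0.068"

```text
clock: 4.48
tool_pos: [0.5212, -0.4101, 0.1987]
eef_rot: [0.739, 0.674, 0.001, -0.0]
contact_force: [0.3, 0.6, -0.3]
opening: 0.511
finger_force: 15.0
```

Run:
```python
from h import *
go(.52,-.413,.05,-5.5)
p,D=eyes.snapshot("top");cv2.imwrite("pics/t2.png",cv2.resize(p[100:300,380:640,::-1],(780,600)))
```

```text
t 4.48 shift [-0.01  -0.003  0.496] turn 0.0006 rows 3.6 F [ 0.3  0.6 -0.3]
```

View pics/t2.png

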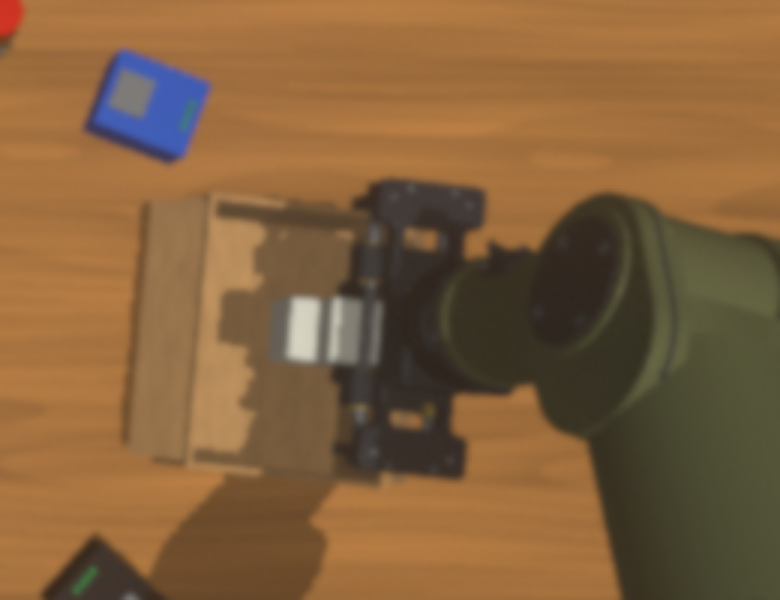

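The crop shows the foam held at (325,330) over the open carton, its step towards the near wall at (205,330), with clear room all round. Lowering and releasing.

send_rows --rows "-0.01 0 0.13 0;-0.01 0 0.26 0;-0.01 0 0.39 0;-0.01 0 0.49 0;-0.01 0 0.49 0;-0.01 0 0.49 0;-0.01 0 0.49 0"

```text
clock: 5.12
tool_pos: [0.5229, -0.4136, 0.0534]
eef_rot: [0.739, 0.674, 0.001, 0.002]
contact_force: [-0.2, 0.7, 1.0]
opening: 0.514
finger_force: 15.0
```

send_rows --rows "0 0 0 0;0 0 0 0;0 0 0 0;0 0 0 0;0 0 0 0" --jaw -0.6

```text
clock: 5.53
tool_pos: [0.5211, -0.4145, 0.0517]
eef_rot: [0.739, 0.673, 0.0, 0.001]
contact_force: [0.4, 0.3, -0.6]
opening: 0.801
finger_force: 0.0
```

send_rows --rows "0 0 -0.1 0;0 0 -0.2 0;0 0 -0.35 0;0 0 -0.45 0;0 0 -0.45 0"

```text
clock: 5.95
tool_pos: [0.525, -0.4161, 0.1938]
eef_rot: [0.739, 0.673, 0.002, 0.006]
contact_force: [0.8, -1.4, -0.2]
opening: 0.801
finger_force: 0.0
```

Run:
```python
from h import *
C=eyes.calibration("wrist");p,D=eyes.snapshot("wrist");cv2.imwrite("pics/w2.png",p[:,:,::-1])
P=pts(C,D);hsv=cv2.cvtColor(p,cv2.COLOR_RGB2HSV);w=(hsv[...,1]<50)&(hsv[...,2]>140)&(P[...,2]<.1)&(P[...,0]>.42)&(P[...,0]<.62)&(P[...,1]<-.33)&(P[...,1]>-.5)
print(w.sum(),np.percentile(P[w],[3,50,97],axis=0).round(3))
print(undock(0,-.245));go(*undock(0,-.245),.2,-20.7)
```

```text
4211 [[ 0.504 -0.434  0.042]
 [ 0.525 -0.4    0.065]
 [ 0.546 -0.369  0.067]]
[ 0.39759866 -0.16728379]
t 6.0 shift [ 0.784 -0.494 -0.039] turn 0.0426 rows 6.7 F [-0.4  0.1 -0.3]
```

View pics/w2.png

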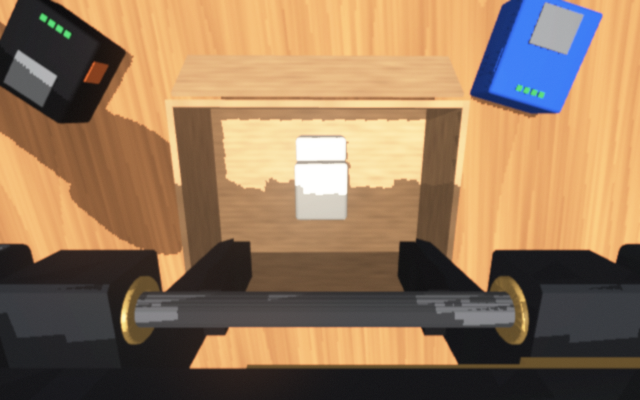

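The wrist view shows the foam standing upright at (321,178) inside the carton, clear of its walls: step 1 done. Now behind the pack.

send_rows --rows "0.8 -0.5 -0.04 0.043;0.8 -0.5 -0.04 0.043;0.8 -0.5 -0.04 0.043;0.8 -0.5 -0.04 0.043;0.8 -0.5 -0.04 0.043;0.8 -0.5 -0.04 0.043;0.8 -0.5 -0.04 0.043;0.8 -0.5 -0.04 0.043;0.8 -0.5 -0.04 0.043" --jaw -0.14

```text
clock: 6.75
tool_pos: [0.3925, -0.1599, 0.1977]
eef_rot: [0.822, 0.569, -0.001, -0.001]
contact_force: [0.6, 0.1, -0.2]
opening: 0.572
finger_force: 0.0
```

Run:
```python
from h import *
p,D=eyes.snapshot("top");P=pts(eyes.calibration("top"),D);Q=dock(P);x,y,h=Q[...,0],Q[...,1],Q[...,2]
m=(abs(x)<.07)&(y>-.27)&(y<-.06)&(h>.06)&(h<.072);print(m.sum(),np.percentile(Q[m],[2,50,98],axis=0).round(4))
go(*undock(0,-.25),.05,-20.7)
```

```text
2031 [[-0.0472 -0.2187  0.0612]
 [ 0.0005 -0.1614  0.0656]
 [ 0.0485 -0.104   0.0698]]
t 6.8 shift [-0.03   0.02   0.492] turn -0.0001 rows 3.6 F [ 0.6 -0.9 -0.7]
```

send_rows --rows "-0.03 0.02 0.13 0;-0.03 0.02 0.26 0;-0.03 0.02 0.39 0;-0.03 0.02 0.492 0;-0.03 0.02 0.492 0;-0.03 0.02 0.492 0;-0.03 0.02 0.492 0"

```text
clock: 7.38
tool_pos: [0.3962, -0.1732, 0.0486]
eef_rot: [0.823, 0.567, -0.001, -0.0]
contact_force: [-0.8, -0.6, 0.1]
opening: 0.572
finger_force: 0.0
```

Run:
```python
from h import *
go(*undock(0,-.25),.05,-20.7);go(*undock(0,-.02),.05,-20.7)
```

```text
t 7.38 shift [ 0.003 -0.003 -0.005] turn -0.0005 rows 0.0 F [-0.8 -0.6  0.1]
t 7.38 shift [ 0.77  -0.005 -0.005] turn -0.0005 rows 5.5 F [-0.8 -0.6  0.1]
```

send_rows --rows "0.02 0 0 0;0.04 0 0 0;0.06 0 0 0;0.09 0 0 0;0.12 0 0 0;0.15 0 0 0;0.18 0 0 0;0.21 0 0 0;0.24 0 0 0;0.27 0 0 0"

```text
clock: 8.22
tool_pos: [0.4251, -0.0951, 0.0504]
eef_rot: [0.823, 0.568, -0.0, 0.0]
contact_force: [-1.1, -1.3, -1.2]
opening: 0.568
finger_force: 0.9
```

send_rows --rows "0.03 0 0 0;0.06 0 0 0;0.09 0 0 0;0.12 0 0 0;0.15 0 0 0;0.18 0 0 0;0.21 0 0 0;0.24 0 0 0;0.27 0 0 0;0.3 0 0 0"

```text
clock: 9.05
tool_pos: [0.4571, -0.0112, 0.0504]
eef_rot: [0.823, 0.568, -0.0, 0.0]
contact_force: [-0.7, -1.0, 0.5]
opening: 0.572
finger_force: 1.0
```

Run:
```python
from h import *
p,D=eyes.snapshot("top");P=pts(eyes.calibration("top"),D);Q=dock(P);x,y,h=Q[...,0],Q[...,1],Q[...,2]
hsv=cv2.cvtColor(p,cv2.COLOR_RGB2HSV)
m=(abs(x)<.055)&(y>-.2)&(y<.118)&(h>.06)&(h<.071);print(m.sum(),np.percentile(Q[m],[2,50,98],axis=0).round(4))
s=sensors.get_state();print(dock(s["tool_pos"]))
go(*undock(0,-.02),.05,-20.7);cv2.imwrite("pics/t3.png",cv2.resize(p[150:300,190:390,::-1],(800,600)))
```

```text
1386 [[-0.0477 -0.036   0.0613]
 [ 0.0049  0.0115  0.0654]
 [ 0.0476  0.0506  0.0698]]
[ 0.00075453 -0.0749925   0.05039247]
t 9.1 shift [ 0.183 -0.002  0.002] turn 0.0001 rows 1.3 F [0.4 1.6 0. ]
```

View pics/t3.png

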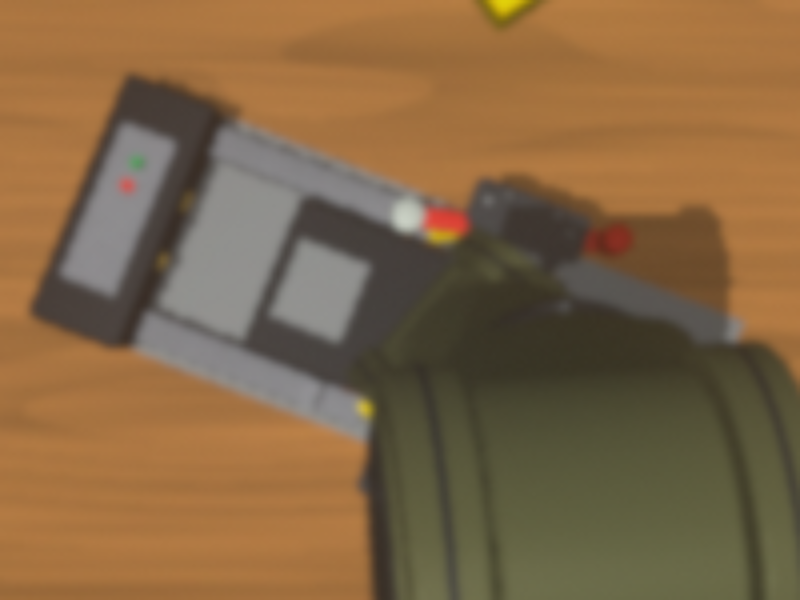

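The crop shows the pack squarely between the guides, its front edge at about (270,265), with roughly 66 mm to go. The lever is untouched.

send_rows --rows "0.03 0 0 0;0.06 0 0 0;0.09 0 0 0;0.12 0 0 0;0.15 0 0 0;0.175 0 0 0;0.19 0 0 0;0.2 0 0 0;0.205 0 0 0;0.21 0 0 0"

```text
clock: 9.93
tool_pos: [0.479, 0.0465, 0.0504]
eef_rot: [0.823, 0.568, -0.0, 0.0]
contact_force: [-1.0, -2.9, 0.8]
opening: 0.567
finger_force: 1.1
```

send_rows --rows "0.003 0 0 0;0.006 0 0 0;0.009 0 0 0;0.012 0 0 0;0.015 0 0 0;0.018 0 0 0"

```text
clock: 10.43
tool_pos: [0.4811, 0.0518, 0.0503]
eef_rot: [0.823, 0.568, -0.0, 0.0]
contact_force: [-1.8, -4.8, 1.6]
opening: 0.573
finger_force: 2.4
```

Run:
```python
from h import *
p,D=eyes.snapshot("top");P=pts(eyes.calibration("top"),D);Q=dock(P);x,y,h=Q[...,0],Q[...,1],Q[...,2]
s=sensors.get_state();print(dock(s["tool_pos"]),s["contact_force"])
hsv=cv2.cvtColor(p,cv2.COLOR_RGB2HSV)
m=(abs(x)<.04)&(y>-.02)&(y<.118)&(h>.06)&(h<.071)&(hsv[...,2]>100)&(hsv[...,1]<40)
print("grey screen",np.percentile(Q[m],[2,50,98],axis=0).round(4))
z=np.load("top1.npz");Q0=dock(pts(eyes.calibration("top"),z["D"]));hs=cv2.cvtColor(z["p"],cv2.COLOR_RGB2HSV)
m=(abs(Q0[...,0])<.04)&(Q0[...,1]>-.22)&(Q0[...,1]<-.1)&(Q0[...,2]>.06)&(Q0[...,2]<.071)&(hs[...,2]>100)&(hs[...,1]<40)
print("before",np.percentile(Q0[m],[2,50,98],axis=0).round(4))
cv2.imwrite("pics/t4.png",cv2.resize(p[150:300,190:390,::-1],(800,600)))
```

```text
[ 0.00069933 -0.01057688  0.0503452 ] [-0.90082549 -1.32028577  0.48286841]
grey screen [[-0.0246  0.0655  0.0621]
 [ 0.0012  0.0884  0.0663]
 [ 0.0245  0.1094  0.0701]]
before [[-0.0248 -0.1575  0.0629]
 [-0.0003 -0.1351  0.0669]
 [ 0.0239 -0.1128  0.0704]]
```

send_rows --rows "0.004 0 0 0;0.008 0 0 0;0.012 0 0 0;0.016 0 0 0;0.02 0 0 0;0.02 0 0 0"

```text
clock: 10.98
tool_pos: [0.481, 0.0518, 0.0503]
eef_rot: [0.824, 0.567, -0.005, 0.003]
contact_force: [-2.7, -11.9, 5.4]
opening: 0.57
finger_force: 5.9
```

The tool no longer advances and force has built to 13 N: the pack is home. Backing off and going to the lever handle.

send_rows --rows "-0.05 0 0 0;-0.1 0 0 0;-0.1 0 -0.12 0;-0.1 0 -0.25 0;-0.1 0 -0.35 0;-0.1 0 -0.35 0;-0.1 0 -0.35 0"

```text
clock: 11.57
tool_pos: [0.4739, 0.0295, 0.1568]
eef_rot: [0.823, 0.568, 0.002, 0.001]
contact_force: [0.2, -0.2, -0.1]
opening: 0.571
finger_force: 0.0
```

Run:
```python
from h import *
p,D=eyes.snapshot("top");P=pts(eyes.calibration("top"),D);Q=dock(P);x,y,h=Q[...,0],Q[...,1],Q[...,2]
m=(x>.05)&(y>-.2)&(y<.0)&(x<.13)&(h>.098)&(h<.12)
print(m.sum(),np.percentile(Q[m],[2,50,98],axis=0).round(4) if m.sum() else 0)
go(*undock(.0915,-.132),.14,-59.2)
```

```text
46 [[ 0.0843 -0.1398  0.1008]
 [ 0.0916 -0.1318  0.1045]
 [ 0.1    -0.1245  0.1077]]
t 11.62 shift [-0.324  0.302  0.052] turn 0.1066 rows 5.4 F [-0.  -0.6 -1.1]
```

send_rows --rows "-0.324 0.303 0.02 0.107;-0.324 0.303 0.02 0.107;-0.324 0.303 0.02 0.107;-0.324 0.303 0.02 0.107;-0.324 0.303 0.02 0.107;-0.324 0.303 0.02 0.107;-0.324 0.303 0.02 0.107"

```text
clock: 12.2
tool_pos: [0.5222, -0.0939, 0.1476]
eef_rot: [0.965, 0.264, -0.001, -0.0]
contact_force: [0.0, 0.9, -0.1]
opening: 0.569
finger_force: 0.0
```

Run:
```python
from h import *
go(*undock(.0916,-.132),.075,-59.2)
```

```text
t 12.2 shift [0.004 0.002 0.242] turn -0.0005 rows 1.7 F [ 0.   0.9 -0.1]
```

send_rows --rows "0.004 0 0.08 0;0.004 0 0.16 0;0.004 0 0.24 0;0.004 0 0.24 0;0.004 0 0.24 0"

```text
clock: 12.62
tool_pos: [0.5227, -0.0925, 0.0759]
eef_rot: [0.964, 0.266, -0.002, -0.001]
contact_force: [0.2, 0.9, 0.5]
opening: 0.567
finger_force: 0.0
```

send_rows --rows "0 0 0 0;0 0 0 0;0 0 0 0;0 0 0 0;0 0 0 0;0 0 0 0" --jaw 1 --force 10

```text
clock: 13.12
tool_pos: [0.5243, -0.0945, 0.078]
eef_rot: [0.965, 0.264, 0.0, 0.001]
contact_force: [-0.6, -3.8, 4.2]
opening: 0.197
finger_force: 10.0
```

Run:
```python
from h import *
s=sensors.get_state();d=dock(s["tool_pos"]);print(d,s["opening"]*88,s["contact_force"])
H=np.array([.062,-.011]);v=H-d[:2];print("r",np.hypot(*v),"a",np.arctan2(v[1],v[0]))
r=np.hypot(*v);a0=np.arctan2(v[1],v[0]);rt=R.from_quat(s["eef_rot"])
for a in np.linspace(a0,0,19)[1:]:
    w=undock(*(H-r*np.array([np.cos(a),np.sin(a)])));print(round(a,2),np.round(rt.inv().apply(np.r_[w,s["tool_pos"][2]]-s["tool_pos"])/.3,3))
```

```text
[ 0.09284317 -0.13214492  0.07804263] 17.32351469575685 [-0.57899329 -3.80520463  4.24412979]
r 0.12500956801362667 a 1.8200971472390612
1.72 [-0.032 -0.027 -0.   ]
1.62 [-0.062 -0.057 -0.   ]
1.52 [-0.088 -0.09  -0.   ]
1.42 [-0.111 -0.126 -0.   ]
1.31 [-0.13  -0.163 -0.   ]
1.21 [-0.145 -0.202 -0.   ]
1.11 [-0.156 -0.243 -0.   ]
1.01 [-0.163 -0.285 -0.001]
0.91 [-0.166 -0.327 -0.001]
0.81 [-0.164 -0.369 -0.001]
0.71 [-0.159 -0.41  -0.001]
0.61 [-0.149 -0.451 -0.001]
0.51 [-0.135 -0.491 -0.001]
0.4 [-0.117 -0.529 -0.001]
0.3 [-0.095 -0.565 -0.001]
0.2 [-0.07  -0.599 -0.001]
0.1 [-0.041 -0.63  -0.001]
0.0 [-0.01  -0.658 -0.001]
```

Handle gripped, radius 125 mm as described. Swinging along the arc.

send_rows --rows "-0.032 -0.027 0 0;-0.062 -0.057 0 0;-0.088 -0.09 0 0;-0.111 -0.126 0 0;-0.13 -0.163 0 0;-0.145 -0.202 0 0;-0.156 -0.243 0 0;-0.163 -0.285 0 0;-0.166 -0.327 0 0;-0.164 -0.369 0 0"

```text
clock: 13.95
tool_pos: [0.4243, -0.0236, 0.0775]
eef_rot: [0.965, 0.263, -0.001, 0.001]
contact_force: [-0.1, -2.2, -1.1]
opening: 0.198
finger_force: 10.0
```

Run:
```python
from h import *
s=sensors.get_state();d=dock(s["tool_pos"]);print(d,s["opening"]*88,s["contact_force"])
H=np.array([.062,-.011]);v=H-d[:2];print("r",np.hypot(*v),"a",np.arctan2(v[1],v[0]))
```

```text
[-0.02581229 -0.10113209  0.07753464] 17.392937761493837 [-0.09034501 -2.16255792 -1.11364425]
r 0.12583637157676197 a 0.7984340442988218
```

send_rows --rows "0.005 -0.041 0 0;0.015 -0.082 0 0;0.029 -0.122 0 0;0.047 -0.16 0 0;0.069 -0.196 0 0;0.094 -0.23 0 0;0.123 -0.261 0 0;0.144 -0.28 0 0;0.152 -0.288 0 0;0.152 -0.288 0 0"

```text
clock: 14.78
tool_pos: [0.4194, 0.0715, 0.0774]
eef_rot: [0.965, 0.263, -0.002, 0.002]
contact_force: [-0.8, -9.3, 1.4]
opening: 0.2
finger_force: 10.0
```

Run:
```python
from h import *
s=sensors.get_state();d=dock(s["tool_pos"]);print(d,s["opening"]*88,s["contact_force"])
H=np.array([.062,-.011]);v=H-d[:2];print("r",np.hypot(*v),"a",np.arctan2(v[1],v[0]))
```

```text
[-0.06403949 -0.01392449  0.07738327] 17.59860349901072 [-0.82076593 -9.25268516  1.39813749]
r 0.12607340893938374 a 0.0231987706706293
```

send_rows --rows "0.005 -0.005 0 0;0.01 -0.01 0 0;0.01 -0.01 0 0;0 0 0 0;0 0 0 0"

```text
clock: 15.2
tool_pos: [0.4194, 0.0715, 0.0774]
eef_rot: [0.965, 0.263, -0.002, 0.002]
contact_force: [-0.9, -8.3, -0.4]
opening: 0.195
finger_force: 10.0
```

send_rows --rows "0 0 0 0;0 0 0 0;0 0 0 0;0 0 0 0" --jaw 0.2

```text
clock: 15.53
tool_pos: [0.4209, 0.0758, 0.0774]
eef_rot: [0.964, 0.265, 0.001, -0.001]
contact_force: [-0.2, -0.0, -0.5]
opening: 0.4
finger_force: 0.0
```

send_rows --rows "0 0 -0.05 0;0 0 -0.12 0;0 0 -0.25 0;0 0 -0.4 0;0.3 0.6 -0.5 0;0.3 0.9 -0.5 0;0.3 0.9 -0.5 0;0.3 0.9 -0.5 0;0.3 0.9 -0.5 0;0.3 0.9 -0.5 0"

```text
clock: 16.37
tool_pos: [0.6095, -0.088, 0.2239]
eef_rot: [0.964, 0.265, 0.0, -0.0]
contact_force: [1.8, 0.6, 0.1]
opening: 0.401
finger_force: 0.0
```

Run:
```python
from h import *
p,D=eyes.snapshot("top");P=pts(eyes.calibration("top"),D);Q=dock(P);x,y,h=Q[...,0],Q[...,1],Q[...,2]
hsv=cv2.cvtColor(p,cv2.COLOR_RGB2HSV)
m=(abs(x)<.04)&(y>-.02)&(y<.118)&(h>.06)&(h<.071)&(hsv[...,2]>100)&(hsv[...,1]<40)
if m.sum():print("grey screen (was .0884)",np.percentile(Q[m],[2,50,98],axis=0).round(4))
m=(x>-.1)&(x<-.03)&(y>-.1)&(y<.05)&(h>.098)&(h<.115)
if m.sum():print("handle",np.percentile(Q[m],[2,50,98],axis=0).round(4))
m=(abs(x)<.05)&(y>0)&(y<.118)&(h>.06)&(h<.071);print("pack",cv2.minAreaRect(Q[m][:,:2].astype(np.float32)))
cv2.imwrite("pics/t5.png",cv2.resize(p[100:300,190:456,::-1],(798,600)))
```

```text
grey screen (was .0884) [[-0.0261  0.0641  0.0624]
 [-0.0006  0.0868  0.0664]
 [ 0.0248  0.1098  0.0702]]
handle [[-0.0703 -0.0182  0.0996]
 [-0.0615 -0.0107  0.1052]
 [-0.0545 -0.003   0.1087]]
pack ((2.775713801383972e-05, 0.05905572324991226), (0.11781357228755951, 0.0998225212097168), 89.96391296386719)
```

View pics/t5.png

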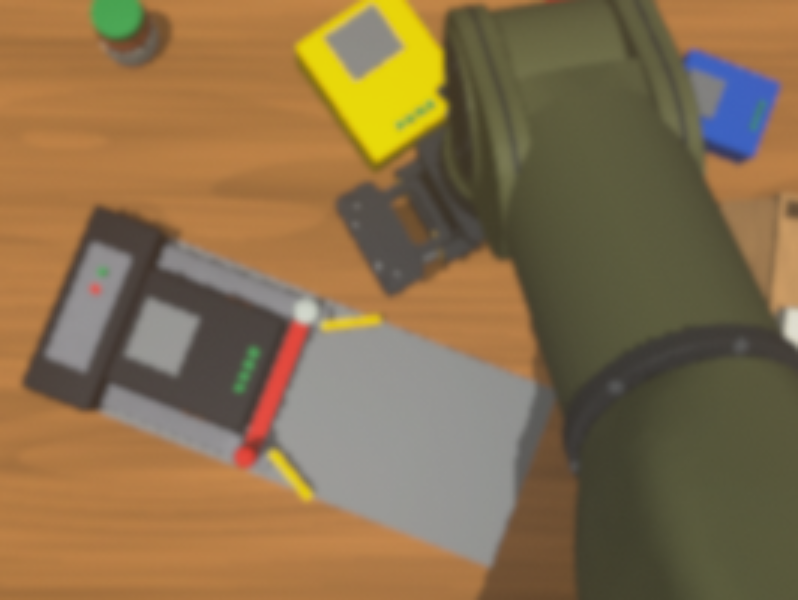

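The crop shows the pack against the housing (screen at (160,335)) and the red lever straight across behind it, from (305,312) to the handle at (245,455). The green jar is still standing; the arm hides the red one, but the arm passed well above it. Handle angle is about 0 and the pack is within about 1 mm of home.

```bash
python3 -c "
from plant import finish_job
print(finish_job())"
```

```text
the job is handed in; nothing more can be done
None
```

I handed the job in at about 16 s: the foam is in the carton, the pack measures about 1 mm from fully home, and the lever is locked across behind it. The green jar is still standing; the red jar was hidden under the arm in the last picture, but the arm stayed well above it.

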